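# Feel which blade tin is full, then put both tins away

### The job

One of the two closed blade tins is still full and the other nearly used up: lift first the lavender-lidded tin and then the white-lidded tin about a hand's breadth off the glass to feel which is heavier. Stand the lighter tin on the white turntable beside the cup, wholly on the platter, and slide the heavier tin lengthwise along the glass under the clear riser, into its middle bay, until it rests against the lavender back stop. Keep the tins upright, set them down gently, and leave everything else where it is.

Things in the scene. Friction and masses are not known exactly. Their poses are not given: they have to be found in the camera images.
- tin_lavender: Closed flat aluminium tin with a lavender lid, 80 x 60 mm, 42 mm tall. Origin: centre of its underside; x along the 80 mm, y across the 60 mm. Stands flat on the glass at any heading. Both tins look alike but for the lid; which one is full varies and cannot be seen. Full: 0.42 to 0.55 kg; nearly used up: 0.15 to 0.21 kg. Blades inside shift by 2 mm.
- tin_white: Closed flat aluminium tin with a white lid, 80 x 60 mm, 42 mm tall. Origin: centre of its underside; x along the 80 mm, y across the 60 mm. Stands flat on the glass at any heading. Both tins look alike but for the lid; which one is full varies and cannot be seen. Full: 0.42 to 0.55 kg; nearly used up: 0.15 to 0.21 kg. Blades inside shift by 2 mm.
- riser: Fixed clear acrylic riser shelf, 200 mm wide (y), 154 mm deep (x), top at z = 56 mm, roof underside 50 mm. Origin: point on the glass under the centre of a tin that is home, its end touching the lavender stop (face at x = +40 mm). x points into the bay, away from the robot; z up. Roof and walls begin at x = -24 mm, so a tin at home sticks 16 mm out. An oil bottle stands on top.
- bay_mouth (a point): Middle of the mouth of the riser's middle bay, on the glass, at x = -24 mm of the riser's frame. The bay runs along the riser's x between white walls 6 mm thick, 50 mm high, inner faces 78 mm apart (y = +-39 mm); its floor is the table glass. The two outer bays hold stock boxes.
- turntable: Fixed grey foot of the turntable, disc 170 mm across and 12 mm high; origin at the centre of its underside on the glass. The cup stands out from the centre along its +x axis.
- platter: White round turntable platter, 250 mm across, underside at 14 mm and flat top at 30 mm above the glass. Origin on its axis at the height of the glass. It turns freely with light friction (0.06 N m).
- cup: Empty blue ceramic cup, 76 mm across the rim, 85 mm tall, 0.22 kg, standing loose on the platter about 65 mm from its axis. Origin at the centre of its underside.
- table: Round glass tabletop, 1.5 m across; its top is z = 0. Origin: a point on its top ahead of the robot.
- brush: Bystander: lavender plastic brush lying bristles down, 178 mm long along its x (handle to x = -90 mm, head to x = +88 mm), 50 mm wide, 30 mm high. Origin below its middle.
- rake: Bystander: steel grooming rake lying flat, head 100 mm wide at +x, black handle to -x, 190 mm long along x (-98 to +93 mm), 18 mm high. Origin below its middle.
- comb: Bystander: small walnut comb lying flat, 120 x 34 x 8 mm, long along x. Origin below its middle.
- jar: Bystander: amber glass jar, 60 mm across, 60 mm tall. Origin at the centre of its underside.
- spray: Bystander: white spray bottle, 56 mm across, 160 mm tall. Origin at the centre of its underside.
- oil: Bystander: small amber oil bottle standing on the riser, 40 mm across, 75 mm tall. Origin at the centre of its underside.
Mind the look-alikes: they are no part of the job. Leave any yellow look-alike of the tin_white alone.

How it is judged (in metres and radians):
On the way, in this order (a step that is already met when the one before it is completed fails the run):
1. the lavender-lidded tin is lifted more than 40 mm off the glass (height (world z) of tin_lavender above 0.04 m), for 0.2 s.
2. then the white-lidded tin is lifted more than 40 mm off the glass (height (world z) of tin_white above 0.04 m), for 0.2 s.
At the end, for the whole second after the job is handed in: Heavier tin flat on the glass in the riser's middle bay, lengthwise within 0.2 rad, end within about 8 mm of the back stop; lighter tin flat on the platter, its centre within 90 mm of the axis; both at rest; cup still upright on the platter (((x of tin_lavender in the frame of riser between -0.008 and 0.006 m and y of tin_lavender in the frame of riser between -0.02 and 0.02 m and height (world z) of tin_lavender below 0.008 m and angle between each of tin_lavender, tin_white's own z axis and vertical below 0.1 rad and angle between the x axis of tin_lavender and the x axis of riser, either way round below 0.2 rad and contact force between tin_lavender and table above 3 N and linear speed of each of tin_lavender, tin_white below 0.02 m/s and contact force between tin_white and platter between 0.7 and 3 N and horizontal distance between tin_white and platter below 0.09 m and height (world z) of tin_white between 0.022 and 0.04 m) or (x of tin_white in the frame of riser between -0.008 and 0.006 m and y of tin_white in the frame of riser between -0.02 and 0.02 m and height (world z) of tin_white below 0.008 m and angle between each of tin_white, tin_lavender's own z axis and vertical below 0.1 rad and angle between the x axis of tin_white and the x axis of riser, either way round below 0.2 rad and contact force between tin_white and table above 3 N and linear speed of each of tin_white, tin_lavender below 0.02 m/s and contact force between tin_lavender and platter between 0.7 and 3 N and horizontal distance between tin_lavender and platter below 0.09 m and height (world z) of tin_lavender between 0.022 and 0.04 m)) and angle between cup's own z axis and vertical below 0.2 rad and horizontal distance between cup and platter below 0.1 m); the robot touches nothing.
It fails at once if the brush, rake, comb, jar, spray or oil bottle is moved more than 30 mm, or the cup more than 40 mm (distance of any of brush, rake, comb, jar, spray, oil from where it was at the start of the episode above 0.03 m or distance of cup from where it was at the start of the episode above 0.04 m).
It fails at once if the cup, the spray bottle, the jar or the oil bottle is tipped (angle between any of cup, spray, jar, oil's own z axis and vertical above 0.35 rad).
It fails at once if a tin is tipped over (angle between any of tin_lavender, tin_white's own z axis and vertical above 0.7 rad).
It fails at once if a tin is dropped or slammed down (impact over 120 N) (contact force between any of tin_lavender, tin_white and table above 120 N or contact force between any of tin_lavender, tin_white and platter above 120 N).
It also fails if it takes over 72 s, if anything falls off the work surface, if the arm or the gripper's body presses on something with over 40 N, if the wrist force passes 120 N, or if a joint passes its speed limit or range.

### The arm

A 7-joint arm with a two-finger parallel gripper is mounted at the origin on the work surface. World frame = base frame: x ahead of the robot, y to its left, z up, the work surface at z = 0. Lengths are in mm, angles in rad, forces in N, time in s.
With the tool pointing down it reaches from about 400 to 900 mm from the base axis. Payload 5.5 kg.
Tool frame: the origin (TCP) lies between the finger pads; the fingertips stand 25 mm ahead of it and the grasp point (between the pads) lies 6 mm ahead of it; z points along the fingers, y is the line along which they close (so a half turn about z gives the same grasp; the last joint's range is limited). The gripper opens to 85 mm and grips with 20 to 120 N. Pads are 22 mm wide; open, the fingers measure 114 mm over their backs; the gripper's body (76 mm by 85 mm) begins 54 mm behind the grasp point. The pads swing forward as they close: fully open they stand 13 mm farther back than shut.
Start: joints at [-0.87, 0.501, -0.427, 1.55, 0.221, 1.138, -0.21], TCP at [275.531, 588.712, 256.31] pointing down, gripper open.
Joint ranges: [-2.88, 2.88], [-0.31, 2.03], [-1.54, 1.56], [0.2, 2.42], [-1.41, 4.55], [0.19, 2.02], [-2.57, 2.57]. Speed limits (rad/s): [2.57, 2.57, 3.14, 3.14, 3.14, 3.14, 3.14].

### API

Orientations are given as a 3x3 rotation matrix whose columns are the frame's x, y, z axes.
In Python, from cell import ctrl, vision gives the robot as it stands.
- The arm moves only by the shell command python3 -m pendant 'ROWS' [OPENING]. ROWS is a JSON object of lists of equal length, an entry for each row: "travel": the shift along the tool's x, y, z in m, a list of three; "turn": the turn, a rotation vector about the tool's x, y, z in degrees, a list of three. A call has 1 to 5 rows; each row shifts and turns the commanded pose from where the row before left it, along the tool's axes as they then stand; what a row does not reach is not made up. A row lasts 1/10 s, in which the tool goes at most 50 mm and 8.59 degrees, less where a joint would pass 70% of its speed; a pose out of reach is approached as far as the arm can. A call is refused whole if a number of a shift passes 0.05 or a number of a turn 8.59, either way. A call with a gripper value outside its range is refused whole. OPENING is the finger opening in m, from 0 to 0.0854, set as the call begins (- or left out, the last holds). The fingers move at their own pace and stop on an object; the grip force is fixed at half the most. Time passes only in rows, so rows that do not move let the fingers close. It gives the time, the measured TCP pose, the force, the opening and the grip force at its end, in the units of the state.
- ctrl.read_state(): the state, without advancing time (a new reading comes with each control period).
- vision.snapshot(name): name is "scene" or "side" or "wrist"; returns the picture (400x640x3 uint8, blue, green, red); there is no depth.
- vision.camera_model(name): a dict with "fovy" (degrees; the focal length in pixels is half the picture's height over the tangent of half this angle, whatever the lens; pixels are square), "cx", "cy" (the principal point, pixels), "k1" (the pictures are not rectified: a ray, as slopes to the right and down, at radius r is drawn at 1 + k1 r^2 times it, then the intrinsics apply), "pose" (4x4, takes a point from camera to world coordinates); the wrist camera has in their place "mount" (4x4, takes a point from camera to tool coordinates, whose origin is the TCP and whose axes are the flange's). Camera axes: x right, y down, z forward; pixel columns grow to the right and rows downward; lengths in mm; the calibration is good to about 2 mm. A picture is of the moment at which its call begins: read the wrist's pose just before it. camera_model takes no time and is no camera call.
- ctrl.close_job(): hands the job in; it is judged then, once.
The state is a dict: "time_s": time; "joint_pos": joint angles; "qvel": joint speeds; "joint_efforts": joint torques, N m; "ee_pos": TCP position; "eef_rot": TCP orientation; "contact_force": force on the tool from outside, world axes, zero at the start; "wrist_torque": the same for the moment, N m; "width": opening from 0.0 (shut) to 1.0 (fully open); "grasp_force": force on a finger pad.
Only numpy, scipy, OpenCV 4.12 (cv2) and the standard library are available. Lean on these libraries where they do the work, as an engineer would, in place of code of your own. Each camera call takes 0.05 s, during which the arm holds its last target. There are 200 camera calls.

## Working session

There is one attempt and no reset: what is moved stays moved. The work goes in short steps, Python scripts to look and compute and a shell command to move; the robot and the scene stay as the last step left them, time stands still between calls to the robot, and variables do not carry over. Pictures are saved under pics/ and viewed, at most 10 in all, crops included, and the job is handed in when it is done.

```bash
ls; mkdir -p pics; python3 - <<'E'
from cell import ctrl, vision
import cv2, numpy as np
s=ctrl.read_state(); print({k:np.round(v,3).tolist() for k,v in s.items()})
for n in ("scene","side","wrist"):
    m=vision.camera_model(n); print(n,{k:np.round(v,4).tolist() for k,v in m.items()})
    im=vision.snapshot(n); cv2.imwrite(f"pics/{n}0.png",im)
E
```

```text
pics
{'time_s': 0.0, 'joint_pos': [-0.87, 0.502, -0.427, 1.552, 0.221, 1.138, -0.21], 'qvel': [-0.001, -0.0, -0.002, -0.001, -0.0, -0.0, -0.001], 'joint_efforts': [0.001, -56.952, -5.816, -28.094, 0.011, 0.012, 0.0], 'ee_pos': [275.308, 588.073, 255.232], 'eef_rot': [[-0.906, 0.424, -0.001], [0.424, 0.906, -0.002], [0.0, -0.002, -1.0]], 'contact_force': [-0.09, -0.182, 0.549], 'wrist_torque': [-0.013, -0.015, -0.016], 'grasp_force': 0.0, 'width': 1.0}
scene {'fovy': 44.2775, 'cx': 332.0623, 'cy': 203.8334, 'k1': -0.0073, 'pose': [[-0.1359, 0.7201, -0.6805, 1184.1043], [0.9906, 0.0898, -0.1028, 79.6308], [-0.0129, -0.6881, -0.7255, 792.1657], [0.0, 0.0, 0.0, 1.0]]}
side {'fovy': 50.6705, 'cx': 320.0222, 'cy': 201.3602, 'k1': -0.1146, 'pose': [[0.7023, -0.3377, 0.6266, -109.9337], [-0.7119, -0.3334, 0.6181, -656.4826], [0.0002, -0.8802, -0.4746, 561.8213], [0.0, 0.0, 0.0, 1.0]]}
wrist {'fovy': 68.6424, 'cx': 315.9655, 'cy': 202.5157, 'k1': -0.0083, 'mount': [[-0.0009, -0.9597, -0.281, 71.2175], [1.0, -0.001, 0.0002, 0.0173], [-0.0005, -0.281, 0.9597, -117.0776], [0.0, 0.0, 0.0, 1.0]]}
```

View pics/scene0.png

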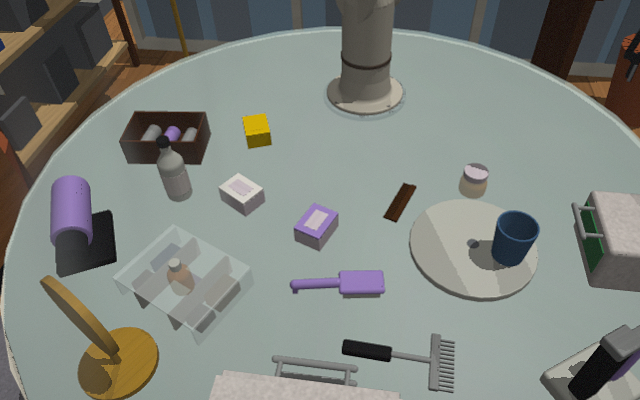

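View pics/side0.png

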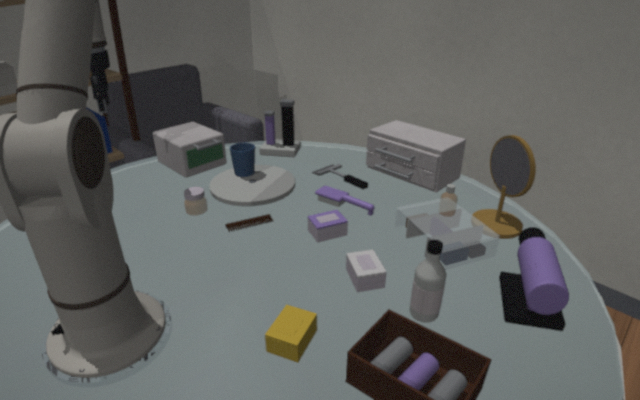

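The scene view shows:
- **Tins:** the lavender-lidded tin is at (316,226) and the white-lidded tin at (242,193). The yellow block at (257,130) is the look-alike, to be left alone.
- **Riser and turntable:** the riser is at (185,280) with the oil bottle on it. The platter is at (474,248) and the cup at (515,240).
- **Nearby bystander:** the spray bottle is at (173,172).

I'll confirm with an enlarged crop of tins and riser.

```bash
cat > h.py <<'E'
import numpy as np, cv2
from cell import ctrl, vision
def cam(n, s=None):
    m=vision.camera_model(n); f=200/np.tan(np.radians(m["fovy"]/2))
    if n=="wrist":
        s=s or ctrl.read_state(); T=np.eye(4); T[:3,:3]=s["eef_rot"]; T[:3,3]=s["ee_pos"]; P=T@np.array(m["mount"])
    else: P=np.array(m["pose"])
    return f,m["cx"],m["cy"],m["k1"],P
def p2w(c,uv,z):
    f,cx,cy,k,P=c; d=np.array([(uv[0]-cx)/f,(uv[1]-cy)/f]); q=d.copy()
    for _ in range(8): q=d/(1+k*(q@q))
    r=P[:3,:3]@np.array([*q,1]); return P[:3,3]+r*(z-P[2,3])/r[2]
def w2p(c,X):
    f,cx,cy,k,P=c; q=P[:3,:3].T@(np.atleast_2d(X)-P[:3,3]).T; q=q[:2]/q[2]; q=q*(1+k*(q**2).sum(0))
    return np.c_[q[0]*f+cx,q[1]*f+cy]
E
python3 - <<'E'
import cv2
a=cv2.imread("pics/scene0.png"); 
cv2.imwrite("pics/c1.png",cv2.resize(a[150:350,100:360],None,fx=3,fy=3,interpolation=cv2.INTER_CUBIC))
b=cv2.imread("pics/side0.png")
cv2.imwrite("pics/c2.png",cv2.resize(b[190:300,290:510],None,fx=3.6,fy=3.6,interpolation=cv2.INTER_CUBIC))
E
```

```text
(no output)
```

View pics/c1.png

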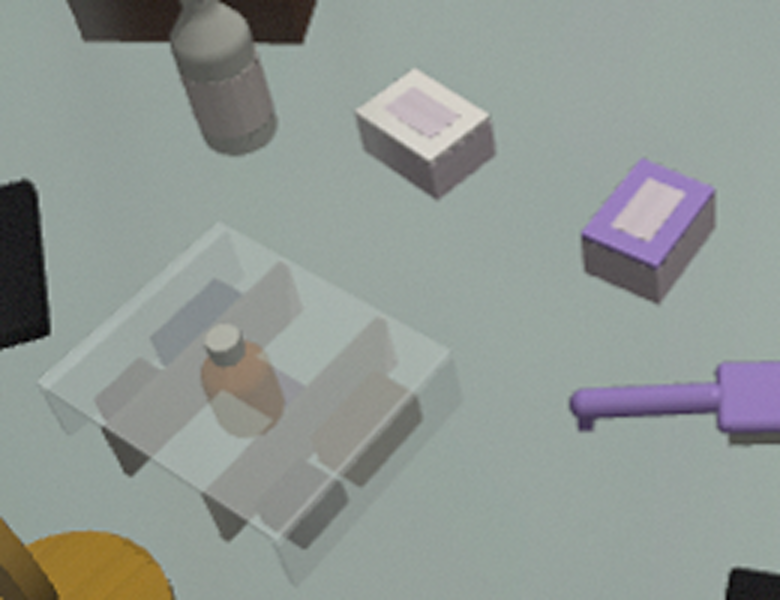

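View pics/c2.png

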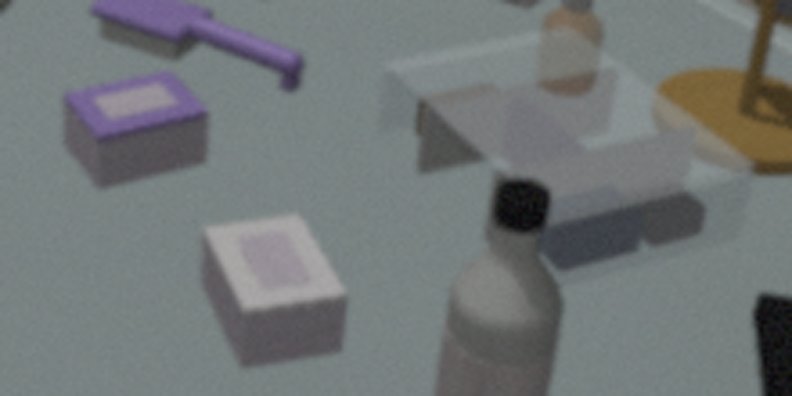

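```bash
cat > m.py <<'E'
from h import *
from scipy.optimize import least_squares
S,D=cam("scene"),cam("side")
a=lambda l:np.array(l,float)/3+[100,150]
b=lambda l:np.array(l,float)/3.6+[290,190]
def box(x0,x1,y0,y1,z): return np.array([[x0,y0,z],[x1,y0,z],[x1,y1,z],[x0,y1,z]],float)
def fit(obs,x0):  # obs: list of (cam,modelpts,pix)
    def T(p,m): c,s=np.cos(p[2]),np.sin(p[2]); return np.c_[m[:,0]*c-m[:,1]*s+p[0],m[:,0]*s+m[:,1]*c+p[1],m[:,2]]
    r=least_squares(lambda p:np.concatenate([(w2p(c,T(p,m))-u).ravel() for c,m,u in obs]),x0,x_scale=[10,10,.1])
    return r.x,np.sqrt(r.fun@r.fun/(len(r.fun)/2))
def top(c,u): return np.array([p2w(c,x,42)[:2] for x in u])
E
python3 - <<'E'
from m import *
# tops in order around
lavS=a([[643,157],[716,190],[658,264],[582,234]]); lavD=b([[66,97],[162,74],[207,108],[102,137]])
whS=a([[415,68],[491,117],[434,158],[356,113]]); whD=b([[206,228],[297,215],[345,290],[237,307]])
riS=a([[220,225],[450,350],[283,545],[40,385]])
for n,x in (("lavS",top(S,lavS)),("lavD",top(D,lavD)),("whS",top(S,whS)),("whD",top(D,whD))):
    print(n,x.round().tolist(),np.linalg.norm(np.diff(x,axis=0),axis=1).round(),x.mean(0).round(1))
r=np.array([p2w(S,u,56)[:2] for u in riS]); print(r.round(),np.linalg.norm(np.diff(r,axis=0),axis=1).round())
# fit with riser: mouth corners (y+?)
M=r[:2].mean(0);B=r[2:].mean(0);th=np.arctan2(*(B-M)[::-1]);print("riser th",th)
y=np.array([-np.sin(th),np.cos(th)]); s=np.sign((r[0]-M)@y)
mod=np.array([[-24,100*s,56],[-24,-100*s,56],[130,-100*s,56],[130,100*s,56]])
print("riser",fit([(S,mod,riS)],[*M,th]))
c=p2w(S,(474,248),30);print("platter~",c, [p2w(S,u,30).round() for u in ((410,245),(538,250),(474,201),(474,295))])
print("cup base",p2w(S,(513,258),30))
for n,u in (("spray",(178,197)),("jar",(473,195)),("comb",(400,202)),("brushL",(292,292)),("brushR",(384,290))): print(n,p2w(S,u,0).round()[:2])
E
```

```text
lavS [[481.0, -64.0], [506.0, -9.0], [576.0, -39.0], [556.0, -94.0]] [60. 76. 58.] [529.6 -51.6]
lavD [[500.0, -15.0], [568.0, -40.0], [556.0, -93.0], [481.0, -68.0]] [73. 54. 79.] [526.1 -54. ]
whS [[411.0, -249.0], [455.0, -180.0], [500.0, -211.0], [463.0, -279.0]] [82. 54. 78.] [ 457.2 -229.6]
whD [[452.0, -183.0], [500.0, -213.0], [461.0, -278.0], [408.0, -244.0]] [57. 75. 63.] [ 455.4 -229.5]
[[ 591. -331.]
 [ 671. -153.]
 [ 812. -212.]
 [ 728. -394.]] [195. 153. 201.]
riser th -0.41249721874198153
riser (array([ 6.51956303e+02, -2.50984183e+02, -4.24451092e-01]), np.float64(1.1395343424146354))
platter~ [553.05847817 264.11153881  30.        ] [array([561., 140.,  30.]), array([543., 387.,  30.]), array([423., 272.,  30.]), array([663., 258.,  30.])]
cup base [568.52005418 336.89054833  30.        ]
spray [ 463. -382.]
jar [375. 278.]
comb [417. 117.]
brushL [679. -77.]
brushR [653.  96.]
```

Crops confirm the lavender tin (crop (648,212)), the white tin (425,112), and the riser with its bay mouth facing up-right, towards the robot. The yellow block is outside both crops. Estimated poses:
- Lavender tin: (528,-53) mm, heading -0.375.
- White tin: (456,-229) mm, heading 1.02.
- Riser: (652,-251) mm, heading -0.424.
- Platter: about (550,264) mm.

Next I move above the lavender tin.

```bash
R='"turn":[[0,0,0],[0,0,0],[0,0,0],[0,0,0],[0,0,0]]'
python3 -m pendant '{"travel":[[-0.0334,-0.0316,0.004],[-0.0334,-0.0316,0.004],[-0.0334,-0.0316,0.004],[-0.0334,-0.0316,0.004],[-0.0334,-0.0316,0.004]],"turn":[[0,0,0],[0,0,0],[0,0,0],[0,0,0],[0,0,0]]}' 0.0854
python3 -m pendant '{"travel":[[-0.0334,-0.0316,0.004],[-0.0334,-0.0316,0.004],[-0.0334,-0.0316,0.004],[-0.0334,-0.0316,0.004],[-0.0334,-0.0316,0.004]],"turn":[[0,0,0],[0,0,0],[0,0,0],[0,0,0],[0,0,0]]}'
python3 -m pendant '{"travel":[[-0.0334,-0.0316,0.004],[-0.0334,-0.0316,0.004],[-0.0334,-0.0316,0.004],[-0.0334,-0.0316,0.004],[-0.0334,-0.0316,0.004]],"turn":[[0,0,0],[0,0,0],[0,0,0],[0,0,0],[0,0,0]]}'
python3 -m pendant '{"travel":[[0,0,0],[0,0,0],[0,0,0]],"turn":[[0,0,-3.6],[0,0,0],[0,0,0]]}'
cat >> h.py <<'E'
def to(X,yh=None):
    """tool-axis shift (m) to world X, turn about tool z (deg) to bring tool y to heading yh"""
    s=ctrl.read_state(); R=np.array(s["eef_rot"]); e=np.array(s["ee_pos"])
    t=None
    if yh is not None:
        h=np.arctan2(R[1,1],R[0,1]); d=(yh-h+np.pi/2)%np.pi-np.pi/2; t=round(-np.degrees(d),2)
    print("t",s["time_s"],"ee",e.round(1),"shift",(R.T@(np.array(X)-e)/1000).round(4),"turn",t,"w",round(s["width"],3),"g",round(s["grasp_force"],1),"F",np.round(s["contact_force"],1),"q7",round(s["joint_pos"][6],2))
E
python3 - <<'E'
from h import *
to([528,-53,150],1.196)
s=ctrl.read_state(); c=cam("wrist",s); im=vision.snapshot("wrist")
hs=cv2.cvtColor(im,cv2.COLOR_BGR2HSV); m=cv2.inRange(hs,(120,60,60),(150,255,255))
n,l,st,ce=cv2.connectedComponentsWithStats(m)
for i in range(1,n):
    if st[i,4]>800:
        u=cv2.boxPoints(cv2.minAreaRect(np.argwhere(l==i)[:,::-1].astype(np.float32)))
        w=np.array([p2w(c,x,42)[:2] for x in u]); print(st[i],w.round().tolist(),w.mean(0).round(1))
cv2.imwrite("pics/w1.png",im)
E
```

```text
time_s: 0.65
ee_pos: [360.1, 372.9, 236.0]
eef_rot: [[-0.906, 0.424, -0.0], [0.424, 0.906, -0.0], [0.0, -0.0, -1.0]]
contact_force: [0.1, 0.3, 0.4]
width: 0.999
grasp_force: 0.0
time_s: 1.15
ee_pos: [444.4, 159.1, 216.2]
eef_rot: [[-0.906, 0.424, 0.0], [0.424, 0.906, 0.0], [-0.0, 0.0, -1.0]]
contact_force: [0.6, 0.2, -0.3]
width: 1.0
grasp_force: 0.0
time_s: 1.65
ee_pos: [528.6, -54.8, 196.1]
eef_rot: [[-0.906, 0.424, -0.0], [0.424, 0.906, 0.0], [0.0, 0.0, -1.0]]
contact_force: [0.7, 0.7, -0.6]
width: 1.0
grasp_force: 0.0
time_s: 1.95
ee_pos: [528.0, -52.0, 196.0]
eef_rot: [[-0.93, 0.367, -0.001], [0.367, 0.93, 0.001], [0.001, 0.0, -1.0]]
contact_force: [-0.5, 0.2, -0.2]
width: 0.999
grasp_force: 0.0
t 1.95 ee [528. -52. 196.] shift [-0.0005 -0.0009  0.046 ] turn -0.03 w 0.999 g 0.0 F [-0.5  0.2 -0.2] q7 1.19
[ 284  153   64   81 3354] [[553.0, -96.0], [481.0, -65.0], [502.0, -11.0], [576.0, -38.0]] [527.9 -52.3]
[ 423  227   69   55 2077] [[624.0, 27.0], [616.0, 83.0], [662.0, 92.0], [672.0, 33.0]] [643.6  58.6]
[ 340  276   64   42 1124] [[641.0, -74.0], [642.0, -2.0], [670.0, -2.0], [669.0, -76.0]] [655.5 -38.5]
```

View pics/w1.png

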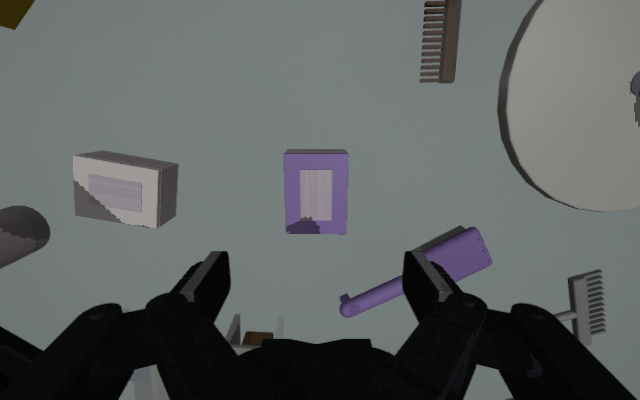

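The wrist view shows the lavender tin centred between the fingers and square to them at (316,192). I'll descend, grip and lift.

```bash
python3 -m pendant '{"travel":[[0,-0.001,0.04],[0,0,0.04],[0,0,0.04],[0,0,0.03],[0,0,0.013]],"turn":[[0,0,0],[0,0,0],[0,0,0],[0,0,0],[0,0,0]]}' | egrep 'ee_pos|force'
python3 -m pendant '{"travel":[[0,0,0],[0,0,0],[0,0,0],[0,0,0],[0,0,0]],"turn":[[0,0,0],[0,0,0],[0,0,0],[0,0,0],[0,0,0]]}' 0.04
python3 -m pendant '{"travel":[[0,0,0],[0,0,0],[0,0,0]],"turn":[[0,0,0],[0,0,0],[0,0,0]]}'| egrep 'ee_pos|force|wid'
python3 -m pendant '{"travel":[[0,0,-0.01],[0,0,-0.025],[0,0,-0.03],[0,0,-0.025],[0,0,-0.01]],"turn":[[0,0,0],[0,0,0],[0,0,0],[0,0,0],[0,0,0]]}'| egrep 'ee_pos|force|wid'
python3 -m pendant '{"travel":[[0,0,0],[0,0,0],[0,0,0],[0,0,0]],"turn":[[0,0,0],[0,0,0],[0,0,0],[0,0,0]]}'| egrep 'time|ee_pos|force|wid'
python3 -m pendant '{"travel":[[0,0,0]],"turn":[[0,0,0]]}'| egrep 'time|ee_pos|force|wid'
```

```text
ee_pos: [525.8, -52.0, 30.8]
contact_force: [-0.5, -0.3, -0.1]
grasp_force: 0.0
time_s: 3.0
ee_pos: [528.9, -53.8, 34.6]
eef_rot: [[-0.931, 0.366, 0.002], [0.366, 0.931, -0.0], [-0.002, 0.001, -1.0]]
contact_force: [-1.0, 0.5, 5.8]
width: 0.691
grasp_force: 67.3
ee_pos: [528.8, -53.8, 34.6]
contact_force: [-1.6, 1.4, 7.2]
width: 0.693
grasp_force: 67.8
ee_pos: [529.3, -54.2, 135.9]
contact_force: [0.5, -0.3, -4.4]
width: 0.691
grasp_force: 66.8
time_s: 4.2
ee_pos: [526.9, -53.8, 131.9]
contact_force: [0.5, -0.1, -4.8]
width: 0.689
grasp_force: 66.8
time_s: 4.3
ee_pos: [527.4, -53.8, 132.3]
contact_force: [0.4, 0.2, -4.9]
width: 0.688
grasp_force: 66.8
```

Lavender weighs about 4.9 N (0.5 kg), so it's the full one. Before inserting it, I'll check the riser pose with an overlay on both camera images.

```bash
python3 - <<'E'
from m import *
riS=a([[220,225],[450,350],[283,545],[40,385]])
mod=np.array([[-24,-100,56],[-24,100,56],[130,100,56],[130,-100,56]],float)
mw=np.array([[-24,-42,50],[-24,42,50]],float); wS=a([[287,264],[380,320]])
p,e=fit([(S,np.r_[mod,mw],np.r_[riS,wS])],[652,-251,-.42]); print(p,e)
def T(m): c,s=np.cos(p[2]),np.sin(p[2]); return np.c_[m[:,0]*c-m[:,1]*s+p[0],m[:,0]*s+m[:,1]*c+p[1],m[:,2]]
out=[]
for f,C,x0,x1,y0,y1 in (("scene0",S,120,270,210,350),("side0",D,370,520,170,280)):
    im=cv2.imread(f"pics/{f}.png")[y0:y1,x0:x1]; k=2.6*150/(x1-x0); im=cv2.resize(im,(390,int(k*(y1-y0))),interpolation=cv2.INTER_CUBIC)
    def dr(m,col):
        u=((w2p(C,T(np.array(m,float)))-[x0,y0]+.5)*k).astype(int); cv2.polylines(im,[u.reshape(-1,1,2)],True,col,1)
    dr(mod,(0,0,255))
    for y in (-39,39): dr([[-24,y,0],[-24,y,50],[130,y,50],[130,y,0]],(0,255,0))
    out.append(cv2.copyMakeBorder(im,0,370-im.shape[0],0,10,0))
cv2.imwrite("pics/ov.png",np.hstack(out))
E
```

```text
[ 6.52239301e+02 -2.51203999e+02 -4.25511347e-01] 1.137883825009554
```

View pics/ov.png

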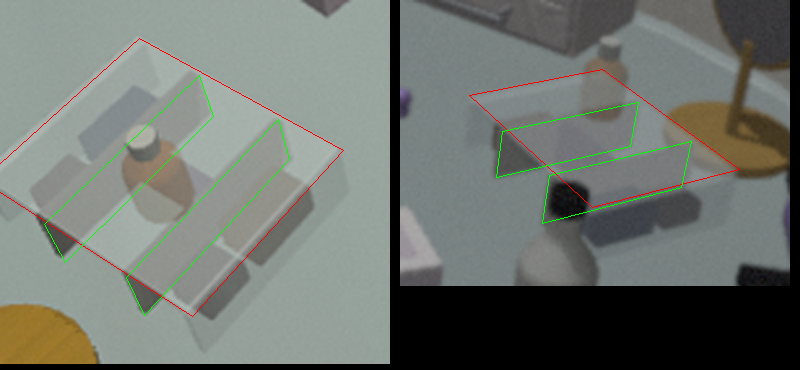

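The overlay matches the riser's roof and bay walls in both views. I'll move to the staging pose in front of the mouth.

```bash
python3 -m pendant '{"travel":[[0,0,0],[0,0,0]],"turn":[[0,0,2.9],[0,0,0]]}' | egrep 'time'
python3 - <<'E'
from h import *
to([579,-218,90],1.1453)
E
```

```text
time_s: 4.5
t 4.5 ee [527.8 -53.9 132.8] shift [-0.1145 -0.1283  0.0428] turn -0.03 w 0.696 g 66.8 F [-0.4  0.3 -4.1] q7 1.13
```

```bash
python3 -m pendant '{"travel":[[-0.023,-0.0257,0],[-0.023,-0.0257,0],[-0.023,-0.0257,0],[-0.023,-0.0257,0],[-0.023,-0.0257,0]],"turn":[[0,0,0],[0,0,0],[0,0,0],[0,0,0],[0,0,0]]}' | egrep 'ee_pos'
python3 -m pendant '{"travel":[[0,0,0.02],[0,0,0.025],[0,0,0.025],[0,0,0.012],[0,0,0]],"turn":[[0,0,0],[0,0,0],[0,0,0],[0,0,0],[0,0,0]]}' | egrep 'ee_pos|force'
python3 - <<'E'
from h import *
to([579,-218,35],1.1453)
E
```

```text
ee_pos: [579.8, -219.7, 132.9]
ee_pos: [577.8, -217.7, 48.9]
contact_force: [-0.2, -0.7, -5.3]
grasp_force: 67.3
t 5.5 ee [ 577.8 -217.7   48.9] shift [-0.0013  0.0002  0.0139] turn 0.05 w 0.692 g 67.3 F [-0.2 -0.7 -5.3] q7 1.41
```

```bash
python3 -m pendant '{"travel":[[0,0,0.006],[0,0,0.005],[0,0,0.002],[0,0,0.001],[0,0,0]],"turn":[[0,0,0],[0,0,0],[0,0,0],[0,0,0],[0,0,0]]}' | egrep 'ee_pos|force'
python3 -m pendant '{"travel":[[-0.006,0,0],[-0.007,0,0],[-0.006,0,0],[-0.004,0,0],[0,0,0]],"turn":[[0,0,0],[0,0,0],[0,0,0],[0,0,0],[0,0,0]]}' | egrep 'ee_pos|force'
```

```text
ee_pos: [579.9, -218.5, 37.6]
contact_force: [-0.4, 0.8, -5.0]
grasp_force: 67.5
ee_pos: [601.5, -228.3, 37.4]
contact_force: [0.7, 0.2, -4.7]
grasp_force: 67.5
```

```bash
python3 -m pendant '{"travel":[[0,0,0.001],[0,0,0.001],[0,0,0]],"turn":[[0,0,0],[0,0,0],[0,0,0]]}' | egrep 'ee_pos|contact'
python3 -m pendant '{"travel":[[0,0,0.001],[0,0,0]],"turn":[[0,0,0],[0,0,0]]}' | egrep 'ee_pos|contact'
python3 -m pendant '{"travel":[[0,0,0.0008],[0,0,0]],"turn":[[0,0,0],[0,0,0]]}' | egrep 'ee_pos|contact'
```

```text
ee_pos: [600.1, -227.7, 34.9]
contact_force: [-0.1, 1.0, -4.3]
ee_pos: [600.5, -227.8, 34.7]
contact_force: [-2.5, 0.9, 0.2]
ee_pos: [600.5, -227.8, 34.6]
contact_force: [-4.5, 1.5, 6.1]
```

```bash
python3 -m pendant '{"travel":[[0,0,0],[0,0,0],[0,0,0],[0,0,-0.01],[0,0,-0.02]],"turn":[[0,0,0],[0,0,0],[0,0,0],[0,0,0],[0,0,0]]}' 0.0854 | egrep 'ee_pos|contact|width'
python3 -m pendant '{"travel":[[0,0,-0.035],[0,0,-0.02],[0.02,0,0],[0.03,0,0],[0.018,0,0]],"turn":[[0,0,0],[0,0,0],[0,0,0],[0,0,0],[0,0,0]]}' | egrep 'ee_pos|contact'
python3 -m pendant '{"travel":[[0,0,0],[0,0,0.025],[0,0,0.03],[0,0,0.02],[0,0,0.009]],"turn":[[0,0,0],[0,0,0],[0,0,0],[0,0,0],[0,0,0]]}' 0.03 | egrep 'ee_pos|contact'
python3 - <<'E'
from h import *
X=np.array([652.2,-251.2,35])+(-53)*np.array([.911,-.413,0]); to(X,1.1453)
E
```

```text
ee_pos: [599.4, -227.4, 62.6]
contact_force: [-0.2, -0.5, 0.2]
width: 0.997
ee_pos: [537.3, -199.2, 119.3]
contact_force: [-0.4, 0.1, -0.2]
ee_pos: [538.7, -199.9, 33.0]
contact_force: [-0.3, -0.8, 0.3]
t 8.7 ee [ 538.7 -199.9   33. ] shift [-0.0716  0.0002 -0.0021] turn -0.0 w 0.351 g 0.0 F [-0.3 -0.8  0.3] q7 1.39
```

```bash
python3 -m pendant '{"travel":[[-0.012,0,0],[-0.012,0,0],[-0.012,0,0],[-0.012,0,0],[-0.008,0,0]],"turn":[[0,0,0],[0,0,0],[0,0,0],[0,0,0],[0,0,0]]}' | egrep 'ee_pos|contact'
python3 -m pendant '{"travel":[[-0.003,0,0],[-0.003,0,0],[-0.002,0,0],[0,0,0]],"turn":[[0,0,0],[0,0,0],[0,0,0],[0,0,0]]}' | egrep 'ee_pos|contact'
python3 - <<'E'
from h import *
X=np.array([652.2,-251.2,35])+(-51)*np.array([.911,-.413,0]); to(X,1.1453)
E
```

```text
ee_pos: [590.6, -223.4, 34.9]
contact_force: [-5.3, 1.6, 3.3]
ee_pos: [597.1, -226.2, 34.6]
contact_force: [-2.9, 1.4, 1.2]
t 9.6 ee [ 597.1 -226.2   34.6] shift [-0.0095  0.     -0.0004] turn 0.0 w 0.356 g 1.5 F [-2.9  1.4  1.2] q7 1.41
```

```bash
python3 -m pendant '{"travel":[[-0.002,0,0],[-0.002,0,0],[-0.002,0,0],[0,0,0]],"turn":[[0,0,0],[0,0,0],[0,0,0],[0,0,0]]}' | egrep 'ee_pos|contact'
python3 -m pendant '{"travel":[[-0.0015,0,0],[0,0,0]],"turn":[[0,0,0],[0,0,0]]}' | egrep 'ee_pos|contact'
python3 -m pendant '{"travel":[[-0.0015,0,0],[0,0,0]],"turn":[[0,0,0],[0,0,0]]}' | egrep 'ee_pos|contact'
```

```text
ee_pos: [603.0, -228.9, 34.5]
contact_force: [-3.2, 0.3, 1.4]
ee_pos: [604.0, -229.4, 34.4]
contact_force: [-3.0, 0.5, 1.8]
ee_pos: [604.2, -229.5, 34.3]
contact_force: [-5.2, 3.0, 5.4]
```

```bash
python3 -m pendant '{"travel":[[-0.0015,0,0],[0,0,0]],"turn":[[0,0,0],[0,0,0]]}' | egrep 'ee_pos|contact'
python3 -m pendant '{"travel":[[-0.001,0,0],[0,0,0]],"turn":[[0,0,0],[0,0,0]]}' | egrep 'ee_pos|contact'
```

```text
ee_pos: [604.2, -229.5, 34.1]
contact_force: [-10.2, 4.4, 8.0]
ee_pos: [604.2, -229.6, 33.9]
contact_force: [-11.8, 5.0, 9.0]
```

The tin is against the stop: the push force rises and the TCP no longer moves. I'll back off, rise, turn and head to the white tin.

```bash
python3 -m pendant '{"travel":[[0.01,0,0],[0.02,0,0],[0.02,0,-0.02],[0.02,0,-0.04],[0.02,0,-0.04]],"turn":[[0,0,0],[0,0,0],[0,0,0],[0,0,0],[0,0,0]]}' | egrep 'ee_pos|contact'
python3 -m pendant '{"travel":[[0,0,-0.03],[0,0,-0.02],[0,0,0],[0,0,0],[0,0,0]],"turn":[[0,0,8.1],[0,0,8.1],[0,0,8.1],[0,0,8.1],[0,0,8.1]]}' 0.0854| egrep 'ee_pos|contact'
python3 -m pendant '{"travel":[[0,0,0],[0,0,0],[0,0,0],[0,0,0],[0,0,0]],"turn":[[0,0,8.1],[0,0,8.1],[0,0,8.1],[0,0,8.1],[0,0,8.1]]}' | egrep 'ee_pos|contact'
python3 -m pendant '{"travel":[[0,0,0],[0,0,0],[0,0,0]],"turn":[[0,0,8.1],[0,0,8.1],[0,0,0]]}' | egrep 'ee_pos|contact'
python3 - <<'E'
from h import *
to([456,-229,170],1.02+np.pi/2)
E
```

```text
ee_pos: [525.3, -193.8, 135.1]
contact_force: [1.1, -0.3, -0.0]
ee_pos: [526.8, -194.5, 185.5]
contact_force: [0.3, -0.4, 0.3]
ee_pos: [526.6, -194.4, 185.0]
contact_force: [-0.0, 0.2, -0.9]
ee_pos: [526.5, -194.3, 184.9]
contact_force: [-0.2, 0.5, -0.3]
t 12.6 ee [ 526.5 -194.3  184.9] shift [-0.0666 -0.0419  0.0148] turn -0.08 w 1.0 g 0.0 F [-0.2  0.5 -0.3] q7 -0.13
```

```bash
python3 -m pendant '{"travel":[[-0.033,-0.021,0],[-0.0335,-0.021,0],[0,0,0],[0,0,0]],"turn":[[0,0,0],[0,0,0],[0,0,0],[0,0,0]]}' | egrep 'ee_pos'
python3 - <<'E'
from h import *
s=ctrl.read_state(); c=cam("wrist",s); im=vision.snapshot("wrist"); sd=vision.snapshot("side"); sc=vision.snapshot("scene")
from m import S
hs=cv2.cvtColor(im,cv2.COLOR_BGR2HSV); m=cv2.inRange(hs,(0,0,140),(180,60,255))
n,l,st,ce=cv2.connectedComponentsWithStats(m)
for i in range(1,n):
    if st[i,4]>800:
        u=cv2.boxPoints(cv2.minAreaRect(np.argwhere(l==i)[:,::-1].astype(np.float32)))
        w=np.array([p2w(c,x,42)[:2] for x in u]); print(st[i],w.round().tolist(),w.mean(0).round(1))
to([456,-229,33],1.02+np.pi/2)
cv2.imwrite("pics/w2.png",np.vstack([np.hstack([cv2.resize(im,(400,250)),cv2.resize(sc[200:330,110:290],(400,289))[:250]]),cv2.resize(sd[150:350,240:560],(800,500))[:340]]))
E
```

```text
ee_pos: [454.9, -229.5, 185.0]
[ 284  155   67   83 5175] [[409.0, -247.0], [452.0, -182.0], [501.0, -212.0], [463.0, -280.0]] [ 456.1 -230.1]
t 13.15 ee [ 456.3 -228.1  184.8] shift [-0.001   0.      0.1518] turn 0.14 w 1.002 g 0.0 F [-0.4  0.1 -0.2] q7 -0.03
```

View pics/w2.png

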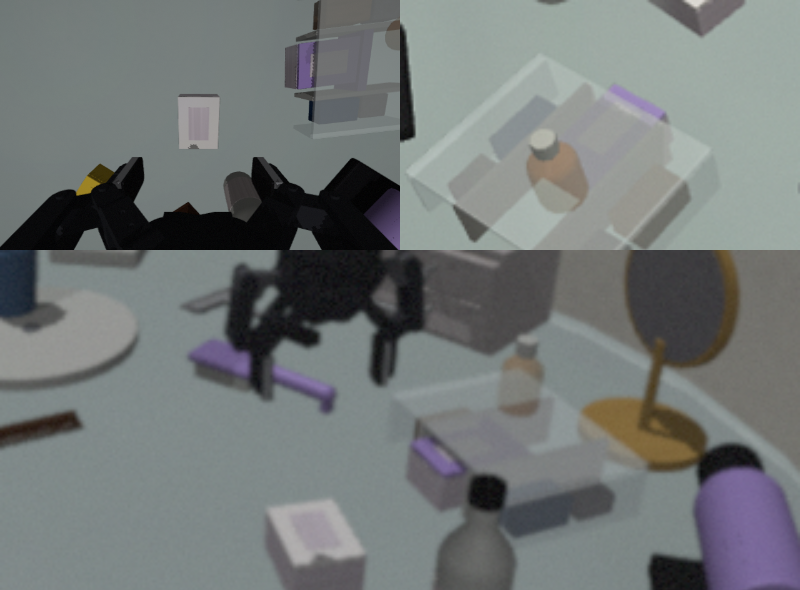

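The lavender tin sits straight in the middle bay with a short end protruding, as it should. The white tin is centred between the fingers at (198,122). I'll grip and lift it.

```bash
python3 -m pendant '{"travel":[[0,0,0.04],[0,0,0.04],[0,0,0.037],[0,0,0.025],[0,0,0.01]],"turn":[[0,0,0],[0,0,0],[0,0,0],[0,0,0],[0,0,0]]}' | egrep 'ee_pos|force'
python3 -m pendant '{"travel":[[0,0,0],[0,0,0],[0,0,0],[0,0,0],[0,0,0]],"turn":[[0,0,0],[0,0,0],[0,0,0],[0,0,0],[0,0,0]]}' 0.04| egrep 'ee_pos|force|wid'
python3 -m pendant '{"travel":[[0,0,-0.01],[0,0,-0.03],[0,0,-0.04],[0,0,-0.03],[0,0,-0.01]],"turn":[[0,0,0],[0,0,0],[0,0,0],[0,0,0],[0,0,0]]}'| egrep 'ee_pos|force|wid'
python3 -m pendant '{"travel":[[0,0,0],[0,0,0],[0,0,0],[0,0,0]],"turn":[[0,0,0],[0,0,0],[0,0,0],[0,0,0]]}'| egrep 'time|ee_pos|force|wid'
python3 - <<'E'
from h import *
s=cv2.imread("pics/scene0.png"); h=cv2.cvtColor(s,cv2.COLOR_BGR2HSV)
m=cv2.inRange(h,(100,90,20),(120,255,160)); m[:,:480]=0; m[:,560:]=0
n,l,st,ce=cv2.connectedComponentsWithStats(m); print(st[st[:,4]>100])
c=cam("scene")
print(p2w(c,(514,258),30), p2w(c,(515,222),115))
to([540,220,150])
E
```

```text
ee_pos: [454.3, -227.0, 29.8]
contact_force: [0.0, -0.1, -1.0]
grasp_force: 0.0
ee_pos: [455.6, -228.7, 33.6]
contact_force: [0.2, 0.7, 3.5]
width: 0.693
grasp_force: 65.7
ee_pos: [456.6, -229.4, 156.2]
contact_force: [0.2, -0.2, -2.7]
width: 0.695
grasp_force: 65.6
time_s: 15.05
ee_pos: [453.8, -228.1, 151.0]
contact_force: [0.3, 1.0, -2.1]
width: 0.693
grasp_force: 65.6
[[     0      0    640    400 254107]
 [   492    211     47     55   1893]]
[568.27949329 338.79298891  30.        ] [552.9125645  321.13725839 115.        ]
t 15.05 ee [ 453.8 -228.1  151. ] shift [ 0.4268 -0.1613  0.0011] turn None w 0.693 g 65.6 F [ 0.3  1.  -2.1] q7 -0.01
```

White reads about 2.1 N (0.2 kg), so it is the lighter tin. I'll carry it to the platter, on the side away from the cup.

```bash
python3 -m pendant '{"travel":[[0.025,-0.009,-0.01],[0.042,-0.015,-0.01],[0.042,-0.015,0],[0.042,-0.015,0],[0.042,-0.015,0]],"turn":[[0,0,0],[0,0,0],[0,0,0],[0,0,0],[0,0,0]]}' | egrep 'ee_pos|force'
python3 -m pendant '{"travel":[[0.042,-0.015,0],[0.042,-0.015,0],[0.042,-0.015,0],[0.042,-0.015,0],[0.032,-0.012,0]],"turn":[[0,0,0],[0,0,0],[0,0,0],[0,0,0],[0,0,0]]}' | egrep 'ee_pos|force'
python3 -m pendant '{"travel":[[0.02,-0.007,0],[0,0,0],[0,0,0]],"turn":[[0,0,0],[0,0,0],[0,0,0]]}' | egrep 'ee_pos|force'
python3 - <<'E'
from h import *
to([547,207,70])
im=np.hstack([vision.snapshot("scene")[150:350,340:600],vision.snapshot("side")[80:280,130:390]])
cv2.imwrite("pics/p.png",cv2.resize(im,(800,308)))
E
```

```text
ee_pos: [496.8, -26.4, 171.7]
contact_force: [1.3, 1.0, -2.5]
grasp_force: 65.4
ee_pos: [540.2, 183.4, 171.3]
contact_force: [-0.0, -0.3, -1.9]
grasp_force: 65.4
ee_pos: [544.3, 200.6, 171.1]
contact_force: [-0.5, -0.5, -2.7]
grasp_force: 65.4
t 16.35 ee [544.3 200.6 171.1] shift [ 0.0071 -0.001   0.1011] turn None w 0.693 g 65.4 F [-0.5 -0.5 -2.7] q7 -0.89
```

View pics/p.png

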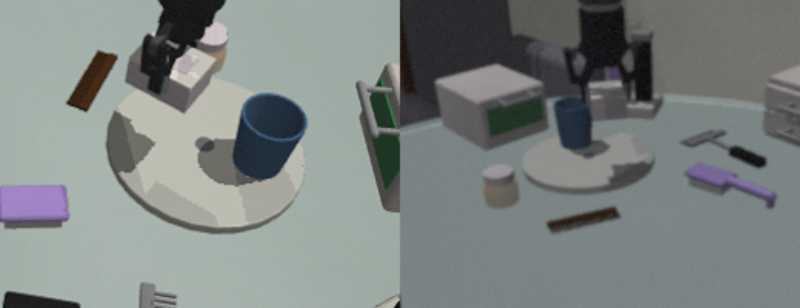

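The tin hangs clear of the cup and the platter's free half lies below it; the hub is at crop (205,144). I'll lower it.

```bash
python3 -m pendant '{"travel":[[0.007,-0.001,0.02],[0,0,0.03],[0,0,0.03],[0,0,0.016],[0,0,0]],"turn":[[0,0,0],[0,0,0],[0,0,0],[0,0,0],[0,0,0]]}' | egrep 'ee_pos|contact'
python3 -m pendant '{"travel":[[0,0,0.003],[0,0,0.002],[0,0,0.001],[0,0,0]],"turn":[[0,0,0],[0,0,0],[0,0,0],[0,0,0]]}' | egrep 'ee_pos|contact'
```

```text
ee_pos: [546.1, 205.2, 74.1]
contact_force: [0.0, -0.5, -1.4]
ee_pos: [548.4, 207.6, 71.3]
contact_force: [-0.3, -0.1, -1.8]
```

```bash
python3 -m pendant '{"travel":[[0,0,0.002],[0,0,0.002],[0,0,0.001],[0,0,0.001],[0,0,0]],"turn":[[0,0,0],[0,0,0],[0,0,0],[0,0,0],[0,0,0]]}' | egrep 'ee_pos|contact'
python3 -m pendant '{"travel":[[0,0,0.001],[0,0,0]],"turn":[[0,0,0],[0,0,0]]}' | egrep 'ee_pos|contact'
python3 -m pendant '{"travel":[[0,0,0.0007],[0,0,0]],"turn":[[0,0,0],[0,0,0]]}' | egrep 'ee_pos|contact'
```

```text
ee_pos: [547.8, 207.2, 64.3]
contact_force: [-1.1, -0.1, -2.1]
ee_pos: [548.1, 207.4, 63.6]
contact_force: [-0.7, -0.4, -1.6]
ee_pos: [548.4, 207.5, 63.6]
contact_force: [-1.7, -0.4, 4.7]
```

Contact made; release and rise.

```bash
python3 -m pendant '{"travel":[[0,0,0],[0,0,0],[0,0,0],[0,0,-0.005],[0,0,-0.015]],"turn":[[0,0,0],[0,0,0],[0,0,0],[0,0,0],[0,0,0]]}' 0.0854 | egrep 'ee_pos|contact|width'
python3 -m pendant '{"travel":[[0,0,-0.03],[0,0,-0.05],[0,0,-0.05],[0,0,-0.03],[0,0,0]],"turn":[[0,0,0],[0,0,0],[0,0,0],[0,0,0],[0,0,0]]}' | egrep 'time|ee_pos|contact'
python3 - <<'E'
from h import *
s=ctrl.read_state(); c=cam("wrist",s); im=vision.snapshot("wrist")
sc=vision.snapshot("scene")[150:350,100:600]; sd=vision.snapshot("side")[100:300,130:530]
cv2.imwrite("pics/end.png",np.vstack([np.hstack([cv2.resize(im,(400,250)),cv2.resize(sd,(400,200))[:, :].repeat(1,0) if 0 else cv2.resize(sd,(400,250))]),cv2.resize(sc,(800,320))]))
E
```

```text
ee_pos: [546.7, 206.8, 82.0]
contact_force: [-0.9, -0.1, 0.9]
width: 0.998
time_s: 19.25
ee_pos: [551.3, 208.5, 250.1]
contact_force: [-0.0, 0.1, -0.4]
```

View pics/end.png

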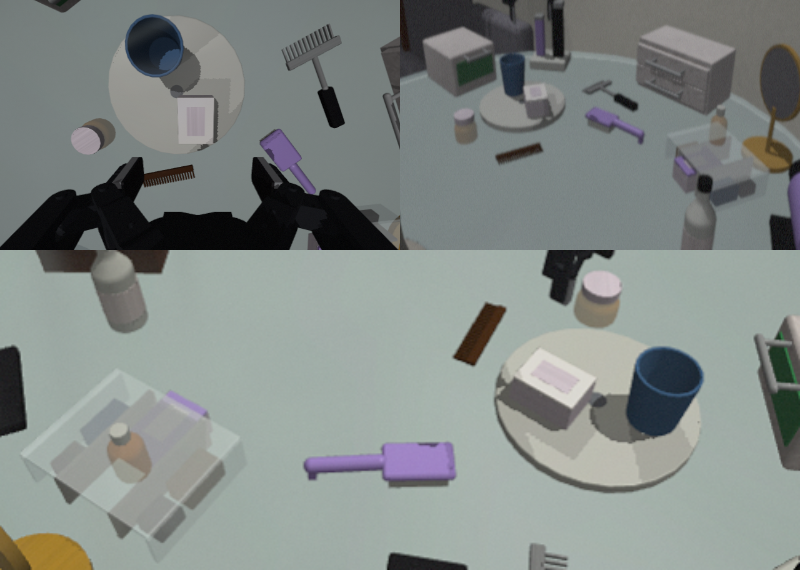

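The white tin stands flat and wholly on the platter, clear of the cup. The lavender tin is in the bay, and nothing else has been disturbed.

```bash
python3 -c "
from cell import ctrl
print(ctrl.close_job())"
```

```text
the job is handed in; nothing more can be done
None
```

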